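# Guard the cups and draw the rolling pin out of the dish drainer

## Robot

A 6-joint arm with a two-finger parallel gripper is mounted at the origin on a cart in front of the work surface, level with it; the furniture and walls round the work are solid. World frame = base frame: x ahead of the robot, y to its left, z up, the work surface at z = 0. Lengths are in m, angles in rad, forces in N, time in s.
With the tool pointing down it reaches from about 0.375 to 0.925 m from the base axis. Payload 5.7 kg.
Tool frame: the origin (TCP) lies at the very end of the fingers, on their centre line; the grasp point (between the pads) lies robot.pinch_z behind it (robot.pinch_z is the distance from the TCP to the grasp point, in m); z points along the fingers, y is the line along which they close (so a half turn about z gives the same grasp; the last joint's range is limited). The gripper opens to 88 mm and grips with 3 to 60 N. Pads are 20 mm wide; open, the fingers measure 115 mm over their backs; the gripper's body (75 mm by 178 mm) begins 61 mm behind the grasp point.
Start: joints at [1.037, 0.359, 1.51, -0, 1.272, -0.115], TCP at [0.244, 0.548, 0.223] pointing down, gripper open.
Joint ranges: [-2.97, 2.97], [-1.01, 2.36], [0.21, 2.38], [-0.96, 4.11], [0.2, 2.71], [-2.98, 2.98]. Speed limits (rad/s): [2.39, 2.39, 3.14, 3.14, 3.14, 3.14].

## Interface

Orientations are given as a rotation vector (axis times angle).
In Python, from cell import robot gives the robot as it stands.
- The arm moves only by the tool play_rows, never from a script. Its argument "increments" is a list of rows, each a list of 2 entries, a list of its own where there are three numbers: the shift along the world's x, y, z in units of 50 mm (1.0 is 50 mm), then the turn about the world's z in units of 5 degrees (1.0 is 5 degrees). A call has 1 to 5 rows; each row shifts and turns the commanded pose from where the row before left it; what a row does not reach is not made up. A row lasts 1/8 s, in which the tool goes at most 62.5 mm and 10.7 degrees, less where a joint would pass 70% of its speed; a pose out of reach is approached as far as the arm can. A call is refused whole if a number of a shift passes 1 or a number of a turn 1, either way. A call with a gripper value outside its range is refused whole. "jaw" is the closure, from 0 (fully open) to 1 (shut), set as the call begins (left out, the last holds). The fingers move at their own pace and stop on an object; "force" is the grip in N (left out, the last holds). Time passes only in rows, so rows that do not move let the fingers close. It gives the time, the measured TCP pose, the force, the opening and the grip force at its end, in the units of the state.
- robot.get_obs(): the state, without advancing time (a new reading comes with each control period).
- robot.grab_frame(name): name is "side" or "top"; returns (picture, depth): 480x640x3 uint8, red, green, blue; 480x640 float32, m along the optical axis (not along the pixel's ray), 0 where there is no reading.
- robot.camera_params(name): a dict with "K" (3x3 intrinsics, pixels), "k1" (the pictures are not rectified: a ray, as slopes to the right and down, at radius r is drawn at 1 + k1 r^2 times it, then the intrinsics apply), "rvec" (rotation vector, rad) and "tvec" (3), from world to camera coordinates, as OpenCV has them. Camera axes: x right, y down, z forward; pixel columns grow to the right and rows downward; lengths in m; the calibration is good to about 2 mm. A picture is of the moment at which its call begins. camera_params takes no time and is no camera call.
- robot.job_done(): hands the job in; it is judged then, once.
The state is a dict: "clock": time; "joint_positions": joint angles; "joint_vel": joint speeds; "tau": joint torques, N m; "tool_pos": TCP position; "ee_rot": TCP orientation; "force": force on the tool from outside, world axes, zero at the start; "wrist_torque": the same for the moment, N m; "grip_width": finger opening in m; "finger_force": force on a finger pad.
Only numpy, scipy, OpenCV 4.12 (cv2) and the standard library are available. Lean on these libraries where they do the work, as an engineer would, in place of code of your own. Each camera call takes 0.05 s, during which the arm holds its last target. There are 200 camera calls.

## Task

Swing the guard bar of the dish drainer's cup shelf fully shut behind its sprung catch, so that the two steel cups cannot slide off; then take the rolling pin out of the basket, drawing it slantwise from under the shelf, its free end up first, with the bar left shut and the cups and the tongs left as they are. Finish while still holding the rolling pin in the gripper: level, still, clear of the drainer and the cups, and at least 5 cm above the basket's rim; do not put it down or let go.

Things in the scene. Friction and masses are not known exactly. Their poses are not given: they have to be found in the camera images.
- drainer: steel wire dish drainer, fixed, 280 mm (its x) by 500 mm (its y), open on top; origin on the worktop under its middle, z up. Rim of 8 mm wire at height 110 mm. Floor of 6 mm wires along y, 36 mm apart (x = 0, +-36, +-72, +-108 mm), tops at 23 mm. A cup shelf covers its +y end, so the opening is 350 mm long (y -250 to +100 mm), shorter than the rolling pin
- shelf_edge (a point): middle of the lower side of the sheet steel cup shelf's open edge: drainer x 0, y +100, z 150 mm. The shelf runs from there to y +246 mm, 284 mm wide, its top at 154 mm (drain ribs to 156), with a wire rail at 190 mm round its other three sides; the guard bar closes this edge
- guard (a joint): angle of the guard bar about its upright hinge, rad: 0 = shut, bar along the shelf's edge, pointing to drainer +x; grows as it swings out over the basket toward drainer -y (most 1.75). It turns easily and stays where left; from 0.07 to 0.03 its end rides over a 4 mm sprung ball (about 3 N at the knob); below 0.03 it is in the catch, at 0 it meets the back stop
- guard_hinge (a point): on the guard bar's hinge axis, at the bar's height: drainer x -130, y +100, z 190 mm
- guard_catch (a point): the catch that the bar's end enters: top of the sprung ball, drainer x +118, y +92, z 190 mm, on a grey block (22 x 26 mm, 181 mm high, back stop to 198 mm) on the shelf's edge
- guard_knob (a point): top of the guard bar's black round upright knob, 13 to 14 mm thick, 44 mm high above the 8 mm bar, 190 mm from the hinge axis; its top is at height 238 mm. Can be pinched or pushed from above
- rolling_pin: wooden rolling pin, 420 mm long, 58 mm thick along its middle, thinner handles, about 0.4 kg. Origin at the middle of its underside, x along it. It lies on the basket's floor along drainer y between two wires (axis at height 46 mm), at drainer x +54 or -54 mm (tongs at the other), its +x end 85 to 125 mm under the shelf. Grip it with 60 N or more
- pin_mid (a point): on the rolling pin's axis, at mid-length (centre of mass)
- pin_end_in (a point): on the rolling pin's axis, at its +x end, under the cup shelf at the start, 210 mm from the middle
- pin_end_out (a point): on the rolling pin's axis, at its -x (free) end, 210 mm from the middle
- tongs: steel kitchen tongs, 313 x 62 x 35 mm, lying in the other lane of the basket along drainer y; origin under their middle. To be left alone
- cup_a: steel cup, 79 mm thick, 103 mm high, standing mouth down on the shelf near its -x end; origin under its middle. To be left alone
- cup_b: steel cup, 79 mm thick, 103 mm high, standing mouth down on the shelf near its +x end; origin under its middle. To be left alone

How it is judged:
On the way, in this order (a step that is already met when the one before it is completed fails the run):
1. the guard bar is shut in its catch while the rolling pin still lies in the basket (value of joint guard below 0.03 rad and height (world z) of each of pin_end_in, pin_end_out below 0.08 m), for 0.2 s.
2. the rolling pin slants out: its free end is above the rim while its other end is still under the shelf (height (world z) of pin_end_out above 0.125 m and y of pin_end_in in the frame of drainer above 0.1 m and height (world z) of pin_end_in below 0.15 m), for 0.05 s.
At the end, for the whole second after the job is handed in: Guard bar in its catch (below 0.03 rad); rolling pin gripped (over 3 N), at rest, level within 0.3 rad, its axis ends at least 188 mm above the worktop (underside 5 cm over the rim), touching neither drainer nor cups; cups upright within 35 mm and tongs within 40 mm of their places (value of joint guard below 0.03 rad and height (world z) of each of pin_end_in, pin_end_out above 0.188 m and angle between rolling_pin's own x axis and vertical between 1.27 and 1.87 rad and contact force between the fingers and rolling_pin above 3 N and contact force between rolling_pin and drainer below 0.3 N and contact force between rolling_pin and cup_a below 0.3 N and contact force between rolling_pin and cup_b below 0.3 N and linear speed of rolling_pin below 0.05 m/s and not (angle between cup_a's own z axis and vertical above 0.35 rad or distance of cup_a from where it was at the start of the episode above 0.035 m) and not (angle between cup_b's own z axis and vertical above 0.35 rad or distance of cup_b from where it was at the start of the episode above 0.035 m) and distance of tongs from where it was at the start of the episode below 0.04 m); the arm keeps its last pose, push and grip.
It fails at once if the near steel cup is tipped or shifted by more than 35 mm (angle between cup_a's own z axis and vertical above 0.35 rad or distance of cup_a from where it was at the start of the episode above 0.035 m).
It fails at once if the far steel cup is tipped or shifted by more than 35 mm (angle between cup_b's own z axis and vertical above 0.35 rad or distance of cup_b from where it was at the start of the episode above 0.035 m).
It fails at once if the tongs are shifted by more than 40 mm (distance of tongs from where it was at the start of the episode above 0.04 m).
It also fails if it takes over 56 s, if anything falls off the work surface, if the arm or the gripper's body presses on something with over 40 N, if the wrist force passes 120 N, or if a joint passes its speed limit or range.

## Working session

There is one attempt and no reset: what is moved stays moved. The work goes in short steps, Python scripts to look and compute and a tool call to move; the robot and the scene stay as the last step left them, time stands still between calls to the robot, and variables do not carry over. Pictures are saved under pics/ and viewed, at most 10 in all, crops included, and the job is handed in when it is done.

Besides the shell and the picture viewer there is one more tool, called after "Emit:" as name(argument=value, ...), one argument or row to a line, values as JSON. play_rows: Moves the arm, as the interface text tells. Its arguments: {"type":"object","properties":{"increments":{"type":"array","items":{"type":"array"}},"jaw":{"type":"number"},"force":{"type":"number"}},"required":["increments"]}

```bash
mkdir -p pics; ls; cat > h.py <<'E'
import numpy as np, cv2
from cell import robot
def cam(n):
    p=robot.camera_params(n); K=np.array(p["K"]);R=cv2.Rodrigues(np.array(p["rvec"],float))[0];t=np.array(p["tvec"],float).ravel()
    return K,float(p["k1"]),R,t
def ray(n,u,v):
    K,k1,R,t=cam(n)
    m=cv2.undistortPoints(np.array([[[u,v]]],float),K,np.array([k1,0,0,0,0.]))[0,0]
    return -R.T@t, R.T@np.array([m[0],m[1],1]), m
def onz(n,u,v,z):
    c,d,_=ray(n,u,v); return c+d*(z-c[2])/d[2]
def cloud(n,dep):
    K,k1,R,t=cam(n); h,w=dep.shape
    uv=np.stack(np.meshgrid(np.arange(w),np.arange(h)),-1).reshape(-1,1,2).astype(float)
    m=cv2.undistortPoints(uv,K,np.array([k1,0,0,0,0.])).reshape(h,w,2)
    P=np.dstack([m*dep[...,None],dep]); return (P-t)@R
E
python3 - <<'E'
from h import *
print(robot.get_obs(), robot.pinch_z)
for n in("top","side"):
    im,d=robot.grab_frame(n); cv2.imwrite(f"pics/{n}0.png",im[...,::-1]); np.save(n+"0.npy",d)
    K,k1,R,t=cam(n); print(n,K.tolist(),k1,-R.T@t,R[2])
E
```

```text
pics
{'clock': 0.0, 'joint_positions': array([ 1.03690704e+00,  3.59533801e-01,  1.51144508e+00, -3.20216976e-05,
        1.27247196e+00, -1.15083786e-01]), 'joint_vel': array([-0.00073768,  0.00225003, -0.00120249,  0.00071069, -0.00035823,
        0.00165391]), 'tau': array([ 3.44279251e-04, -5.15380383e+01, -2.70723277e+01,  6.74734614e-02,
        3.50233179e-02, -1.04408459e-04]), 'tool_pos': array([0.24365477, 0.54753945, 0.22178763]), 'ee_rot': array([-6.52929004e-01, -3.07241608e+00,  2.78133613e-03]), 'force': array([ 0.58762979, -0.67508083,  0.61369691]), 'wrist_torque': array([ 0.04692825,  0.01037016, -0.00363948]), 'finger_force': 0.0, 'grip_width': 0.08765952142994729} 0.0187
top [[566.42463702107, 0.0, 316.434164616971], [0.0, 566.42463702107, 233.3864022563276], [0.0, 0.0, 1.0]] -0.10641917045156497 [0.36987955 0.10916939 1.06935371] [ 0.18097374 -0.0209957  -0.98326379]
side [[517.3276764492925, 0.0, 318.478672150718], [0.0, 517.3276764492925, 229.54691969208713], [0.0, 0.0, 1.0]] -0.05062602144520274 [ 0.43063126 -0.63687488  0.73896721] [ 0.1417332   0.77295633 -0.61842559]
```

View pics/top0.png

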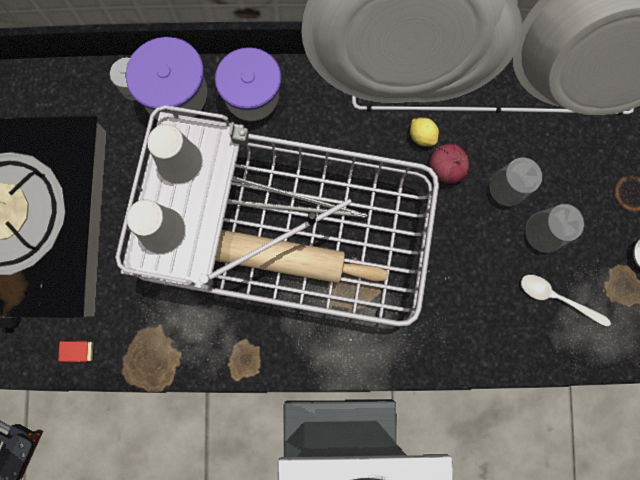

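View pics/side0.png

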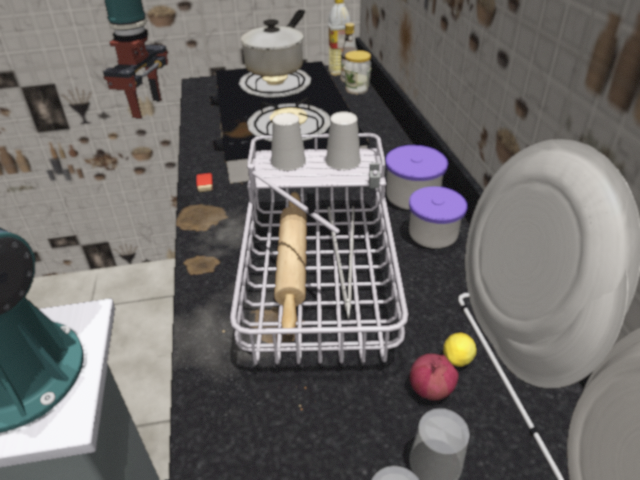

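The top view shows the shelf at left, with the hinge near (207,281), the catch block near (238,131), the black knob near (312,214) and the bar tip near (350,203). The pin lies in the near (-x) lane from about (220,245) to (388,274), and the tongs are in the far lane. The side view agrees.

```bash
python3 - <<'E'
from h import *
im=cv2.imread("pics/top0.png"); d=np.load("top0.npy"); P=cloud("top",d)
ok=d>0; ok[:95]=0; ok[335:]=0; ok[:,:112]=0; ok[:,445:]=0
print("counter z",np.median(P[340:380,400:600,2]))
m=ok&(P[...,2]>.098)&(P[...,2]<.122)
m=cv2.morphologyEx(m.astype(np.uint8),cv2.MORPH_OPEN,np.ones((2,2)))
n,l,st,_=cv2.connectedComponentsWithStats(m); 
m=np.isin(l,[i for i in range(1,n) if st[i,4]>40])
print("rim n",m.sum(), cv2.minAreaRect(P[m][:,:2].astype(np.float32)))
ms=ok&(P[...,2]>.147)&(P[...,2]<.162); ms[:,260:]=0
print("shelf",cv2.minAreaRect(P[ms][:,:2].astype(np.float32)))
hsv=cv2.cvtColor(im,cv2.COLOR_BGR2HSV)
w=(hsv[...,0]>8)&(hsv[...,0]<22)&(hsv[...,1]>70)&(hsv[...,2]>130)&ok; w[:225]=0; w[:,:212]=0
w&=(P[...,2]>.02)
n,l,st,_=cv2.connectedComponentsWithStats(w.astype(np.uint8)); 
for i in range(1,n):
  if st[i,4]>100:
    q=P[l==i]; print(st[i],np.percentile(q,[2,50,98],axis=0).round(3).tolist(),cv2.minAreaRect(q[:,:2].astype(np.float32)))
for nm,u,v,z in[("hinge",207,281,.19),("catch",238,131,.19),("knob",312,214,.238),("tip",350,203,.19),("cornerNR",415,322,.11),("cornerFR",434,172,.11)]:
  print(nm,onz("top",u,v,z).round(4),P[v-1:v+2,u-1:u+2,2].round(3).ravel())
o=np.hstack([cv2.resize(im[185:245,280:380],None,fx=4,fy=4),cv2.resize(im[110:150,200:260],None,fx=4,fy=4)[:240]if 0 else cv2.resize(im[110:170,200:300],None,fx=4,fy=4)])
o=np.vstack([o,np.hstack([cv2.resize(im[250:310,170:270],None,fx=4,fy=4),cv2.resize(im[230:290,200:300],None,fx=4,fy=4)])])
cv2.imwrite("pics/crop1.png",o)
E
```

```text
counter z 0.00018950151531419508
rim n 3257 ((0.5767096281051636, 0.1653132438659668), (0.6111266016960144, 0.37353676557540894), 75.81661224365234)
shelf ((0.599602222442627, 0.30778735876083374), (0.16092373430728912, 0.2844897210597992), 78.90995025634766)
[220 231  53  31 747] [[0.509, 0.178, 0.056], [0.538, 0.232, 0.071], [0.557, 0.258, 0.077]] ((0.528923511505127, 0.21503004431724548), (0.08662276715040207, 0.05402428284287453), 80.66082763671875)
[270 241  30   9 112] [[0.527, 0.123, 0.057], [0.534, 0.142, 0.067], [0.541, 0.167, 0.074]] ((0.53387451171875, 0.1448332518339157), (0.05047230422496796, 0.015853775665163994), 83.98579406738281)
[ 266  246  121   36 1553] [[0.473, -0.032, 0.051], [0.491, 0.062, 0.063], [0.528, 0.166, 0.076]] ((0.5003039836883545, 0.06815524399280548), (0.21526429057121277, 0.05521116033196449), 79.583251953125)
[241 250  46  17 146] [[0.497, 0.147, 0.055], [0.503, 0.199, 0.065], [0.521, 0.22, 0.075]] ((0.5069712400436401, 0.1817442774772644), (0.017040476202964783, 0.08383790403604507), 10.979920387268066)
hinge [0.457  0.2613 0.19  ] [0.204 0.203 0.197 0.205 0.202 0.195 0.204 0.197 0.192]
catch [0.7027 0.2177 0.19  ] [0.18  0.182 0.19  0.182 0.184 0.186 0.181 0.179 0.186]
knob [0.5525 0.0979 0.238 ] [0.237 0.24  0.238 0.237 0.236 0.24  0.238 0.235 0.239]
tip [0.5809 0.0364 0.19  ] [ 0.194  0.193 -0.003  0.194  0.193  0.024  0.021  0.022  0.02 ]
cornerNR [ 0.3936 -0.0768  0.11  ] [ 0.003 -0.001 -0.001  0.     0.003 -0.002 -0.    -0.003  0.002]
cornerFR [ 0.6566 -0.1209  0.11  ] [0.034 0.04  0.037 0.113 0.035 0.037 0.113 0.115 0.033]
```

View pics/crop1.png

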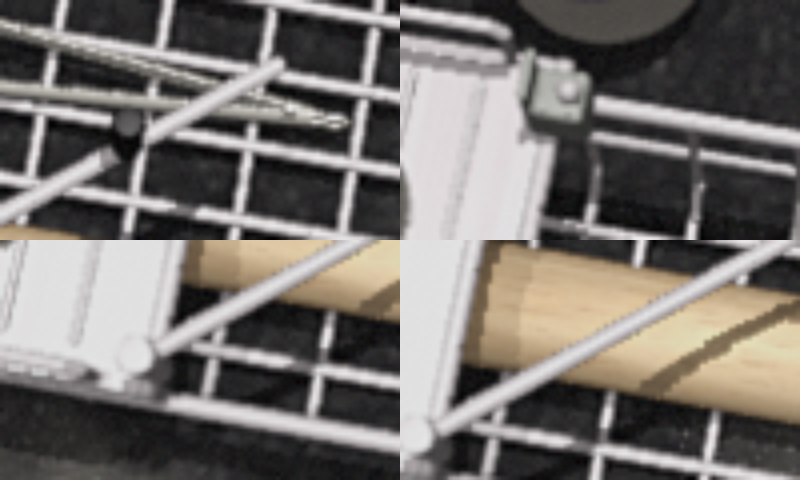

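```bash
python3 - <<'E'
from h import *
im=cv2.imread("pics/top0.png"); d=np.load("top0.npy"); P=cloud("top",d)
Z=P[...,2]
m=(d>0)&(abs(Z-.11)<.012); m[:95]=0;m[340:]=0;m[:,:112]=0;m[:,445:]=0
h=onz("top",205,279,.195);b=onz("top",242,132,.19);print(h,b,np.linalg.norm((b-h)[:2]))
for it,(yaw) in enumerate([-.17]):
  c=np.array([.545,.12])
  for k in range(6):
    R=np.array([[np.cos(yaw),-np.sin(yaw)],[np.sin(yaw),np.cos(yaw)]])
    Q=(P[...,:2]-c)@R
    tol=[.04,.03,.02,.012,.01,.008][k]
    f=m&(abs(Q[...,0]-.136)<tol)&(Q[...,1]<.08)&(Q[...,1]>-.2)
    n=m&(abs(Q[...,0]+.136)<tol)&(Q[...,1]<.08)&(Q[...,1]>-.2)
    e=m&(abs(Q[...,1]+.246)<tol)&(abs(Q[...,0])<.1)
    pf=np.polyfit(Q[f][:,1],Q[f][:,0],1);pn=np.polyfit(Q[n][:,1],Q[n][:,0],1)
    xe=np.median(Q[e][:,1])
    print(k,f.sum(),n.sum(),e.sum(),pf,pn,xe,yaw,c)
    yaw-= (pf[0]+pn[0])/2
    c=c+R@np.array([(pf[1]+pn[1])/2, xe+.246])
D=lambda p:(np.array(p)[:2]-c)@R
print("yaw",np.degrees(yaw),c,"hinge",D(h),"ball",D(b),"knob",D(onz("top",312,215.5,.238)),"tip",D(onz("top",350,203,.19)))
Q=(P[...,:2]-c)@R
sh=(abs(Z-.155)<.006)&(abs(Q[...,0])<.1)&(Q[...,1]<.15)&(Q[...,1]>.05)&(d>0); print("shelf edge y",np.percentile(Q[sh][:,1],[.5,2,5]))
hsv=cv2.cvtColor(im,cv2.COLOR_BGR2HSV)
w=(hsv[...,0]>8)&(hsv[...,0]<22)&(hsv[...,1]>60)&(hsv[...,2]>120)&(abs(Q[...,0])<.13)&(Z>.03)&(Z<.085)&(d>0)
for y in np.arange(-.25,.1,.02):
  s=w&(abs(Q[...,1]-y)<.01)
  if s.sum()>5: print(y.round(2),s.sum(),np.percentile(Q[s][:,0],[3,50,97]).round(3),np.percentile(Z[s],95).round(3))
print("free end y",np.percentile(Q[w][:,1],[.2,1,3]))
np.savez("d.npz",yaw=yaw,c=c)
for u,v in[(148,218),(168,142)]: 
  print("cup",D(onz("top",u,v,.257)),Z[v,u])
E
```

```text
[0.45959841 0.26357709 0.195     ] [0.70092302 0.21106978 0.19      ] 0.2469708259299894
0 737 785 521 [0.01196809 0.15909219] [ 0.00959247 -0.1207702 ] -0.22154020395488938 -0.17 [0.545 0.12 ]
1 736 792 515 [0.00090357 0.14022322] [ 0.00105373 -0.13963871] -0.24629834265669912 -0.18078028013445252 [0.56802295 0.1408655 ]
2 736 791 515 [2.34409061e-05 1.39941653e-01] [ 0.00014881 -0.13992344] -0.24604569235261461 -0.18175893062270326 [0.5682568  0.14051947]
3 736 791 515 [-6.26132171e-05  1.39932552e-01] [ 6.27540728e-05 -1.39932550e-01] -0.24600115056999006 -0.18184505420366612 [0.56825749 0.14047289]
4 736 791 515 [-6.26835882e-05  1.39932551e-01] [ 6.26837034e-05 -1.39932551e-01] -0.2460000009401358 -0.18184512463150454 [0.56825728 0.14047176]
5 706 791 515 [-0.00017134  0.1397249 ] [ 6.26836458e-05 -1.39932551e-01] -0.2460000000007688 -0.18184512468909794 [0.56825728 0.14047176]
yaw -10.415845473407968 [0.56815517 0.14049053] hinge [-0.12902638  0.10142517] ball [0.11781486 0.09342586] knob [-0.00993211 -0.04515045] tip [ 0.0313642  -0.10006774]
shelf edge y [0.10128161 0.10186784 0.10315525]
-0.19 68 [-0.065 -0.055 -0.045] 0.058
-0.17 151 [-0.066 -0.056 -0.043] 0.06
-0.15 140 [-0.065 -0.055 -0.044] 0.06
-0.13 122 [-0.063 -0.055 -0.045] 0.058
-0.11 209 [-0.08  -0.056 -0.03 ] 0.075
-0.09 344 [-0.08  -0.057 -0.029] 0.076
-0.07 339 [-0.08  -0.057 -0.029] 0.075
-0.05 306 [-0.08  -0.059 -0.028] 0.076
-0.03 224 [-0.081 -0.066 -0.031] 0.074
-0.01 260 [-0.08  -0.063 -0.028] 0.075
0.01 245 [-0.08  -0.063 -0.031] 0.075
0.03 155 [-0.08  -0.065 -0.027] 0.075
0.05 262 [-0.08  -0.05  -0.028] 0.075
0.07 266 [-0.079 -0.05  -0.027] 0.076
0.09 319 [-0.078 -0.055 -0.028] 0.076
free end y [-0.18955272 -0.18465867 -0.17474602]
cup [-0.06046512  0.19124871] 0.25869986679016155
cup [0.05931028 0.18848565] 0.25419433187233514
```

Everything measured agrees with the given sizes: the hinge is within 1.5 mm, the knob radius is 189 mm and the pin lies at x = -55. The guard angle is about 0.885 rad. Next I move above the knob.

Emit:
play_rows(
  increments=[
    [[0.0,-0.3,0.8],-0.4],
    [[0.4,-0.9,0.5],-0.4],
    [[0.6,-0.9,0.5],-0.4],
    [[0.6,-0.9,0.2],-0.4],
    [[0.7,-0.9,0.0],-0.4],
  ],
  jaw=0.3,
  force=10,
)

```text
clock: 0.72
tool_pos: [0.3598, 0.352, 0.3236]
ee_rot: [0.919, 3.003, 0.002]
force: [0.9, -0.1, 0.6]
grip_width: 0.0613
finger_force: 0.0
```

Emit:
play_rows(
  increments=[
    [[0.7,-0.9,0.0],-0.4],
    [[0.7,-0.9,0.0],-0.4],
    [[0.7,-0.9,0.0],-0.4],
    [[0.7,-0.9,0.0],0],
    [[0.7,-0.9,0.0],0],
  ],
)

```text
clock: 1.35
tool_pos: [0.5346, 0.1264, 0.3223]
ee_rot: [-1.074, -2.952, 0.0]
force: [0.3, 1.3, -0.7]
grip_width: 0.0615
finger_force: 0.0
```

Emit:
play_rows(
  increments=[
    [[0,0,0],0],
    [[0,0,0],0],
  ],
)

```text
clock: 1.6
tool_pos: [0.5334, 0.1282, 0.3221]
ee_rot: [-1.075, -2.95, 0.0]
force: [0.2, 0.5, -1.0]
grip_width: 0.0612
finger_force: 0.0
```

Emit:
play_rows(
  increments=[
    [[0.34,-0.6,0],0],
    [[0,0,-0.8],0],
    [[0,0,-0.8],0],
    [[0,0,-0.5],0],
    [[0,0,-0.2],0],
  ],
)

```text
clock: 2.22
tool_pos: [0.549, 0.0996, 0.2062]
ee_rot: [-1.07, -2.95, 0.002]
force: [-0.1, 0.0, 0.5]
grip_width: 0.061
finger_force: 0.0
```

Emit:
play_rows(
  increments=[
    [[0,0,0],0],
    [[0,0,0],0],
    [[0,0,0],0],
    [[0,0,0],0],
  ],
  jaw=1,
  force=8,
)

```text
clock: 2.72
tool_pos: [0.5514, 0.0981, 0.2083]
ee_rot: [1.074, 2.951, 0.001]
force: [-0.3, 0.1, 0.4]
grip_width: 0.0246
finger_force: 0.0
```

```bash
python3 - <<'E'
import numpy as np
from h import *
D=np.load("d.npz");yaw=float(D["yaw"]);c=D["c"];R=np.array([[np.cos(yaw),-np.sin(yaw)],[np.sin(yaw),np.cos(yaw)]])
H=np.array([-.1295,.1008]); o=robot.get_obs();p=o["tool_pos"];q=(p[:2]-c)@R-H
print(p,q,np.hypot(*q),np.arctan2(-q[1],q[0]))
a=np.arctan2(-q[1],q[0]); prev=p[:2]
for t in list(np.arange(.8,.05,-.08))+[.04,0,-.01]:
  w=c+R@(H+.19*np.array([np.cos(t),-np.sin(t)])); print(round(t,2),w.round(4),((w-prev)/.05).round(2)); prev=w
E
```

```text
[0.55139036 0.09810417 0.20831241] [ 0.12067453 -0.14551883] 0.18904515460083302 0.8784603435209488
0.8 [0.5646 0.1051] [0.26 0.14]
0.72 [0.5769 0.114 ] [0.25 0.18]
0.64 [0.5884 0.1239] [0.23 0.2 ]
0.56 [0.5991 0.1347] [0.21 0.22]
0.48 [0.6089 0.1463] [0.2  0.23]
0.4 [0.6178 0.1586] [0.18 0.25]
0.32 [0.6256 0.1717] [0.16 0.26]
0.24 [0.6324 0.1853] [0.14 0.27]
0.16 [0.638  0.1994] [0.11 0.28]
0.08 [0.6425 0.2139] [0.09 0.29]
0.04 [0.6444 0.2212] [0.04 0.15]
0 [0.6459 0.2287] [0.03 0.15]
-0.01 [0.6462 0.2306] [0.01 0.04]
```

Fingers are still closing. I wait for contact, then follow the arc.

Emit:
play_rows(
  increments=[
    [[0,0,0],0],
    [[0,0,0],0],
    [[0,0,0],0],
  ],
)

```text
clock: 3.1
tool_pos: [0.5512, 0.0981, 0.2078]
ee_rot: [1.074, 2.952, 0.0]
force: [0.8, -0.4, 1.8]
grip_width: 0.0133
finger_force: 8.0
```

Emit:
play_rows(
  increments=[
    [[0.26,0.14,0],0.4],
    [[0.25,0.18,0],0.4],
    [[0.23,0.2,0],0.4],
    [[0.21,0.22,0],0.4],
    [[0.2,0.23,0],0.4],
  ],
)

```text
clock: 3.72
tool_pos: [0.6098, 0.1474, 0.2077]
ee_rot: [0.809, 3.035, -0.0]
force: [1.2, -1.7, 2.9]
grip_width: 0.0135
finger_force: 8.0
```

Emit:
play_rows(
  increments=[
    [[0.17,0.24,0],0.4],
    [[0.16,0.26,0],0.4],
    [[0.14,0.27,0],0.4],
    [[0.11,0.28,0],0.4],
    [[0.09,0.29,0],0.4],
  ],
)

```text
clock: 4.35
tool_pos: [0.6422, 0.2147, 0.2077]
ee_rot: [-0.542, -3.094, -0.0]
force: [1.6, -0.9, 4.2]
grip_width: 0.0132
finger_force: 8.0
```

Emit:
play_rows(
  increments=[
    [[0.04,0.15,0],0],
    [[0.03,0.15,0],0],
    [[0.01,0.06,0],0],
    [[0,0.04,0],0],
    [[0,0,0],0],
  ],
)

```text
clock: 4.97
tool_pos: [0.6464, 0.2278, 0.2075]
ee_rot: [0.547, 3.092, -0.016]
force: [3.4, -17.6, 5.5]
grip_width: 0.03
finger_force: 8.0
```

```bash
python3 - <<'E'
from h import *
o=robot.get_obs();print(o["tool_pos"],o["force"],o["grip_width"])
D=np.load("d.npz");yaw=float(D["yaw"]);c=D["c"];R=np.array([[np.cos(yaw),-np.sin(yaw)],[np.sin(yaw),np.cos(yaw)]])
print((o["tool_pos"][:2]-c)@R)
im,d=robot.grab_frame("side"); cv2.imwrite("pics/s1.png",cv2.resize(im[90:290,210:430,::-1],None,fx=2.7,fy=2.7))
E
```

```text
[0.64635509 0.22782219 0.2074785 ] [  3.44022036 -17.62363383   5.47543523] 0.030015462063018448
[0.06112251 0.10003042]
```

View pics/s1.png

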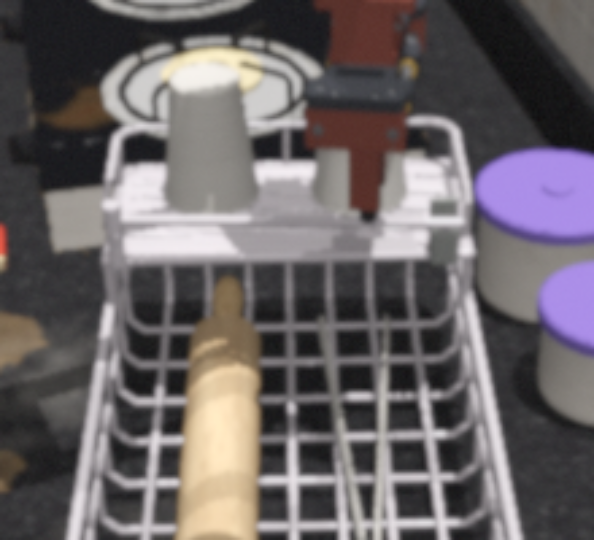

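The bar now looks shut along the shelf's edge. The fingers have been pushed open (30 mm), so the knob is about 8 mm behind the tool centre, probably still on the ball. A stronger grip will carry it through.

Emit:
play_rows(
  increments=[
    [[0,0,0],0],
    [[0,0,0],0],
    [[0,0,0],0],
  ],
  jaw=1,
  force=30,
)

```text
clock: 5.4
tool_pos: [0.6437, 0.2205, 0.2073]
ee_rot: [-0.549, -3.09, 0.035]
force: [-5.3, -37.9, 11.6]
grip_width: 0.0128
finger_force: 30.0
```

```bash
python3 - <<'E'
from h import *
a,d=robot.grab_frame("top"); b,d2=robot.grab_frame("side"); np.save("t2.npy",d);np.save("s2.npy",d2)
cv2.imwrite("pics/t2f.png",a[...,::-1]);cv2.imwrite("pics/s2f.png",b[...,::-1])
o=np.hstack([cv2.resize(a[100:310,110:270,::-1],(400,525)),cv2.resize(b[130:210,240:400,::-1],(400,200))if 0 else cv2.copyMakeBorder(cv2.resize(b[140:230,240:390,::-1],(400,240)),0,285,0,0,0)])
cv2.imwrite("pics/c2.png",o)
E
```

```text
(no output)
```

View pics/c2.png

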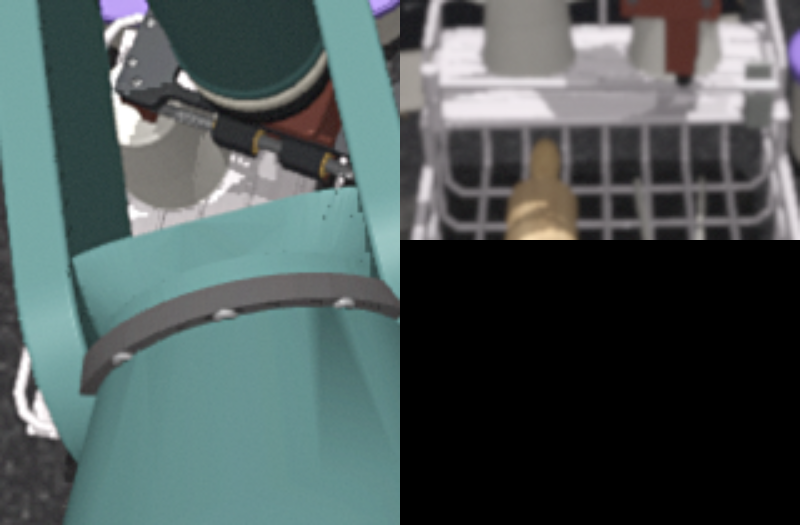

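The arm hides the top view. The side view shows the bar running across to the grey block at about (375,172), so I fit the bar's angle from the side depth.

```bash
python3 - <<'E'
from h import *
D=np.load("d.npz");yaw=float(D["yaw"]);c=D["c"];R=np.array([[np.cos(yaw),-np.sin(yaw)],[np.sin(yaw),np.cos(yaw)]])
d=np.load("s2.npy");P=cloud("side",d);Q=(P[...,:2]-c)@R;Z=P[...,2]
m=(d>0)&(Z>.178)&(Z<.2)&(abs(Q[...,1]-.095)<.025)&(abs(Q[...,0])<.15)
for x in np.arange(-.14,.14,.02):
  s=m&(abs(Q[...,0]-x)<.01); print(x.round(2),s.sum(),np.median(Q[s][:,1]).round(4) if s.any() else 0,np.median(Z[s]).round(3) if s.any() else 0)
d0=np.load("side0.npy");P0=cloud("side",d0);Q0=(P0[...,:2]-c)@R
for n,(q,p,dd) in {"then":(Q0,P0,d0),"now":(Q,P,d)}.items():
  for sx in(-1,1):
    s=(dd>0)&(p[...,2]>.17)&(p[...,2]<.25)&(abs(q[...,0]-.06*sx)<.05)&(q[...,1]>.13)&(q[...,1]<.2)
    print(n,sx,s.sum(),np.percentile(q[s],[2,50],axis=0).round(4).tolist())
o=robot.get_obs();print(o["tool_pos"],o["force"],o["joint_positions"])
E
```

```text
-0.14 19 0.0984 0.189
-0.12 67 0.0983 0.192
-0.1 40 0.099 0.193
-0.08 39 0.0978 0.192
-0.06 40 0.0969 0.192
-0.04 40 0.0951 0.192
-0.02 40 0.0946 0.191
0.0 40 0.0934 0.192
0.02 40 0.0913 0.192
0.04 40 0.0916 0.192
0.06 44 0.0893 0.193
0.08 41 0.089 0.193
0.1 48 0.0882 0.193
0.12 145 0.0949 0.19
0.14 10 0.1003 0.19
then -1 1132 [[-0.0902, 0.16], [-0.057, 0.1703]]
then 1 1124 [[0.0288, 0.1576], [0.0596, 0.1674]]
now -1 1130 [[-0.0903, 0.16], [-0.057, 0.1704]]
now 1 293 [[0.0267, 0.1594], [0.0453, 0.1684]]
[0.64367301 0.22053728 0.20726291] [ -4.40846762 -37.44913742  11.15342917] [ 0.23962886  0.49393193  1.32702624 -0.02006633  1.33227509 -0.97471621]
```

The bar is stuck at about 0.05 rad on the ball's ramp, and the tool is pressing down on the knob with 11 N. I ease off, open slightly to drop the vertical load, and push again with one finger.

Emit:
play_rows(
  increments=[
    [[-0.04,-0.2,0],0],
    [[0,-0.05,0.1],0],
    [[0,0,0.1],0],
    [[0,0,0],0],
  ],
  jaw=0.75,
  force=30,
)

```text
clock: 6.0
tool_pos: [0.6442, 0.2222, 0.2182]
ee_rot: [0.544, 3.093, 0.001]
force: [0.6, 0.3, 0.1]
grip_width: 0.0221
finger_force: 0.0
```

Emit:
play_rows(
  increments=[
    [[0,0.1,0],0],
    [[0,0.1,0],0],
    [[0,0.1,0],0],
    [[0,0,0],0],
  ],
)

```text
clock: 6.5
tool_pos: [0.6442, 0.2361, 0.2175]
ee_rot: [0.544, 3.094, -0.002]
force: [0.8, -3.2, 1.1]
grip_width: 0.0216
finger_force: 1.6
```

```bash
cat > bar.py <<'E'
from h import *
D=np.load("d.npz");yaw=float(D["yaw"]);c=D["c"];R=np.array([[np.cos(yaw),-np.sin(yaw)],[np.sin(yaw),np.cos(yaw)]])
def bar():
  im,d=robot.grab_frame("side");P=cloud("side",d);Q=(P[...,:2]-c)@R;Z=P[...,2]
  m=(d>0)&(Z>.186)&(Z<.198)&(abs(Q[...,1]-.095)<.025)&(abs(Q[...,0])<.1)
  f=np.polyfit(Q[m][:,0],Q[m][:,1],1); return f,im,d
if __name__=="__main__":
  f,im,d=bar();print(f,m if 0 else "");print(robot.get_obs()["force"])
E
python3 bar.py
```

```text
[-0.00111092  0.10060179] 
[ 0.56172534 -3.81008603  0.56494602]
```

The bar angle is about 0.001 rad with light contact, so it's shut. Now I back off, lift, turn the jaws across the pin and move above it.

Emit:
play_rows(
  increments=[
    [[0,-0.09,0],0],
    [[0,0,0.4],0],
    [[0,0,0.8],0],
    [[0,0,0.8],0],
    [[-0.2,-0.2,0],-1],
  ],
)

```text
clock: 7.18
tool_pos: [0.636, 0.2232, 0.3217]
ee_rot: [0.68, 3.061, 0.007]
force: [0.1, 0.3, 0.4]
grip_width: 0.0218
finger_force: 0.0
```

Emit:
play_rows(
  increments=[
    [[-0.4,-0.3,0],-1],
    [[-0.5,-0.4,0],-1],
    [[-0.5,-0.4,0],-1],
    [[-0.5,-0.4,0],-1],
    [[-0.5,-0.4,0],-1],
  ],
  jaw=0,
)

```text
clock: 7.8
tool_pos: [0.5128, 0.1267, 0.3175]
ee_rot: [-1.331, -2.845, -0.001]
force: [0.1, 0.8, -0.1]
grip_width: 0.0688
finger_force: 0.0
```

Emit:
play_rows(
  increments=[
    [[0,0,0],-1],
    [[0,0,0],-1],
    [[0,0,0],-1],
    [[0,0,0],-1],
    [[0,0,0],-1],
  ],
)

```text
clock: 8.43
tool_pos: [0.5136, 0.1272, 0.3176]
ee_rot: [-1.915, -2.489, -0.001]
force: [-0.3, 0.5, 0.8]
grip_width: 0.0879
finger_force: 0.0
```

Emit:
play_rows(
  increments=[
    [[0,0,0],-1],
    [[0,0,0],-1],
    [[0,0,0],-1],
    [[0,0,0],-1],
    [[0,0,0],-1],
  ],
)

```text
clock: 9.05
tool_pos: [0.5136, 0.1273, 0.3175]
ee_rot: [-2.408, -2.016, -0.001]
force: [-0.1, 0.2, -0.7]
grip_width: 0.0874
finger_force: 0.0
```

```bash
python3 - <<'E'
from bar import *
f,im,d=bar();print("bar",f)
P=cloud("side",d);Q=(P[...,:2]-c)@R;Z=P[...,2]
hsv=cv2.cvtColor(im,cv2.COLOR_RGB2HSV)
w=(hsv[...,0]>8)&(hsv[...,0]<22)&(hsv[...,1]>60)&(abs(Q[...,0]+.055)<.035)&(abs(Q[...,1])<.25)&(Z>.03)&(Z<.085)&(d>0)
for y in np.arange(-.22,.25,.01):
  s=w&(abs(Q[...,1]-y)<.005)
  if s.sum()>2: print(y.round(2),s.sum(),np.percentile(Q[s][:,0],[5,50,95]).round(3),np.percentile(Z[s],95).round(3))
print("freeend px",(onz("top",388,275,.046)[:2]-c)@R)
o=robot.get_obs();print(o["tool_pos"],o["ee_rot"],o["grip_width"],(o["tool_pos"][:2]-c)@R)
T=cv2.Rodrigues(o["ee_rot"])[0];print("tool y deg",np.degrees(np.arctan2(T[1,1],T[0,1])),"want",np.degrees(yaw))
E
```

```text
bar [-0.00397942  0.10057059]
-0.19 34 [-0.06  -0.052 -0.044] 0.058
-0.18 73 [-0.062 -0.05  -0.04 ] 0.058
-0.17 65 [-0.063 -0.052 -0.04 ] 0.06
-0.16 46 [-0.061 -0.05  -0.041] 0.06
-0.15 53 [-0.062 -0.051 -0.041] 0.06
-0.14 45 [-0.062 -0.051 -0.042] 0.059
-0.13 38 [-0.059 -0.052 -0.043] 0.058
-0.12 33 [-0.059 -0.05  -0.045] 0.056
-0.11 426 [-0.076 -0.051 -0.028] 0.073
-0.1 105 [-0.076 -0.05  -0.026] 0.075
-0.09 113 [-0.075 -0.052 -0.027] 0.075
-0.08 103 [-0.076 -0.05  -0.026] 0.075
-0.07 111 [-0.076 -0.049 -0.025] 0.076
-0.06 101 [-0.076 -0.049 -0.025] 0.075
-0.05 110 [-0.076 -0.049 -0.025] 0.076
-0.04 99 [-0.075 -0.049 -0.025] 0.075
-0.03 96 [-0.076 -0.053 -0.027] 0.075
-0.02 93 [-0.074 -0.048 -0.025] 0.076
-0.01 91 [-0.076 -0.048 -0.025] 0.076
0.0 94 [-0.075 -0.049 -0.025] 0.075
0.01 86 [-0.075 -0.05  -0.027] 0.076
0.02 82 [-0.076 -0.049 -0.025] 0.075
0.03 84 [-0.076 -0.05  -0.026] 0.075
0.04 84 [-0.075 -0.05  -0.026] 0.076
0.05 74 [-0.074 -0.049 -0.027] 0.076
0.06 88 [-0.076 -0.048 -0.026] 0.076
0.07 73 [-0.074 -0.048 -0.026] 0.076
0.08 72 [-0.077 -0.052 -0.028] 0.075
0.09 74 [-0.075 -0.05  -0.026] 0.075
0.1 71 [-0.076 -0.049 -0.025] 0.075
0.11 71 [-0.075 -0.047 -0.026] 0.076
0.12 64 [-0.076 -0.05  -0.026] 0.075
0.13 71 [-0.075 -0.048 -0.024] 0.076
0.14 41 [-0.073 -0.05  -0.022] 0.076
0.17 16 [-0.06  -0.05  -0.041] 0.058
0.18 28 [-0.059 -0.05  -0.042] 0.061
0.19 33 [-0.062 -0.05  -0.039] 0.059
0.2 31 [-0.061 -0.05  -0.039] 0.061
0.21 16 [-0.058 -0.049 -0.041] 0.06
0.22 10 [-0.057 -0.048 -0.042] 0.058
freeend px [-0.05292448 -0.19581004]
[0.51363577 0.12724627 0.31754803] [-2.41142601e+00 -2.01159435e+00 -8.10755246e-04] 0.0877018120368203 [-0.05122656 -0.02288265]
tool y deg -10.330731639834442 want -10.415845473407968
```

The guard is still at about 0.004 rad. The pin's middle is at y = +0.015 and the tool sits 38 mm toward the free end, aligned. Now I descend.

Emit:
play_rows(
  increments=[
    [[-0.03,0,-1],0],
    [[0,0,-1],0],
    [[0,0,-1],0],
    [[0,0,-1],0],
    [[0,0,-0.7],0],
  ],
)

```text
clock: 9.72
tool_pos: [0.5113, 0.1269, 0.0806]
ee_rot: [-2.404, -2.02, 0.002]
force: [0.8, -0.5, 0.4]
grip_width: 0.0874
finger_force: 0.0
```

Emit:
play_rows(
  increments=[
    [[0,0,-0.4],0],
    [[0,0,-0.2],0],
    [[0,0,-0.15],0],
    [[0,0,0],0],
    [[0,0,0],0],
  ],
)

```text
clock: 10.35
tool_pos: [0.5131, 0.1267, 0.0458]
ee_rot: [2.406, 2.019, 0.002]
force: [1.1, -0.0, -0.2]
grip_width: 0.0879
finger_force: 0.0
```

Emit:
play_rows(
  increments=[
    [[0,0,-0.12],0],
    [[0,0,0],0],
  ],
)

```text
clock: 10.6
tool_pos: [0.5123, 0.1266, 0.039]
ee_rot: [-2.406, -2.019, 0.0]
force: [-0.5, -0.4, 0.4]
grip_width: 0.0875
finger_force: 0.0
```

Emit:
play_rows(
  increments=[
    [[0,0,0],0],
    [[0,0,0],0],
    [[0,0,0],0],
    [[0,0,0],0],
    [[0,0,0],0],
  ],
  jaw=1,
  force=12,
)

```text
clock: 11.22
tool_pos: [0.5124, 0.1266, 0.0392]
ee_rot: [-2.406, -2.019, 0.0]
force: [-1.5, 0.1, 0.2]
grip_width: 0.0571
finger_force: 12.0
```

Emit:
play_rows(
  increments=[
    [[0,0,0.13],0],
    [[0,0,0.13],0],
    [[0,0,0.13],0],
    [[0,0,0.13],0],
    [[0,0,0.13],0],
  ],
)

```text
clock: 11.85
tool_pos: [0.5125, 0.1266, 0.0721]
ee_rot: [2.406, 2.019, 0.0]
force: [0.2, 0.2, -3.2]
grip_width: 0.0576
finger_force: 12.0
```

```bash
cat > pin.py <<'E'
from bar import *
def pin():
  f,im,d=bar(); P=cloud("side",d);Q=(P[...,:2]-c)@R;Z=P[...,2]
  hsv=cv2.cvtColor(im,cv2.COLOR_RGB2HSV)
  w=(hsv[...,0]>8)&(hsv[...,0]<22)&(hsv[...,1]>60)&(abs(Q[...,0]+.052)<.05)&(Q[...,1]<.25)&(Q[...,1]>-.6)&(Z>.03)&(d>0)
  w=cv2.erode(w.astype(np.uint8),np.ones((2,2)))>0
  Y=[];T=[];print("bar",f.round(4),robot.get_obs()["force"].round(1))
  for y in np.arange(-.6,.25,.02):
    s=w&(abs(Q[...,1]-y)<.01)
    if s.sum()>4: Y.append(y);T.append(np.percentile(Z[s],93)); print(y.round(2),s.sum(),T[-1].round(3),end="; ")
  return im
if __name__=="__main__":
  im=pin(); cv2.imwrite("pics/p%d.png"%int(robot.get_obs()["clock"]*100),im[...,::-1])
E
python3 pin.py
```

```text
bar [-0.002   0.1004] [-0.7 -0.5 -3.8]
-0.2 9 0.114; -0.18 164 0.122; -0.16 86 0.122; -0.14 68 0.117; -0.12 120 0.11; -0.1 495 0.122; -0.08 161 0.12; -0.06 158 0.117; -0.04 275 0.182; -0.02 153 0.177; 0.0 180 0.184; 0.02 111 0.1; 0.04 73 0.095; 0.06 32 0.091; 0.08 68 0.087; 0.1 18 0.076;
```

The pin pivoted in the light grip to about 0.19 rad, free end up. Now I lock it at 60 N, raise it and check.

Emit:
play_rows(
  increments=[
    [[0,0,0],0],
    [[0,0,0],0],
    [[0,0,0],0],
  ],
  force=60,
)

```text
clock: 12.28
tool_pos: [0.5125, 0.1265, 0.0715]
ee_rot: [2.407, 2.019, -0.0]
force: [1.0, -1.2, -3.8]
grip_width: 0.0568
finger_force: 60.0
```

Emit:
play_rows(
  increments=[
    [[0,0,0.2],0],
    [[0,0,0.25],0],
    [[0,0,0.25],0],
    [[0,0,0.2],0],
    [[0,0,0],0],
  ],
)

```text
clock: 12.9
tool_pos: [0.5133, 0.1267, 0.1178]
ee_rot: [2.405, 2.019, 0.003]
force: [0.5, 0.1, -5.0]
grip_width: 0.0565
finger_force: 60.0
```

```bash
python3 pin.py
```

```text
bar [-0.0066  0.1009] [ 0.4 -0.1 -4.4]
-0.18 181 0.169; -0.16 92 0.169; -0.14 61 0.163; -0.12 110 0.156; -0.1 541 0.168; -0.08 154 0.167; -0.06 160 0.199; -0.04 295 0.228; -0.02 142 0.155; 0.0 181 0.23; 0.02 111 0.145; 0.04 99 0.141; 0.06 32 0.132; 0.08 42 0.132; 0.1 53 0.128; 0.12 16 0.118;
```

The slant held at about 0.20 rad. Now I draw it out along drainer -y.

Emit:
play_rows(
  increments=[
    [[-0.07,-0.4,0],0],
    [[-0.11,-0.6,0],0],
    [[-0.11,-0.6,0.1],0],
    [[-0.11,-0.6,0.2],0],
    [[-0.07,-0.4,0.2],0],
  ],
)

```text
clock: 13.58
tool_pos: [0.4881, -0.0045, 0.1413]
ee_rot: [-2.406, -2.018, 0.002]
force: [0.4, 1.3, -4.4]
grip_width: 0.0567
finger_force: 60.0
```

Emit:
play_rows(
  increments=[
    [[-0.07,-0.4,0.1],0],
    [[-0.11,-0.6,0.1],0],
    [[-0.07,-0.4,0],0],
    [[0,0,0],0],
  ],
)

```text
clock: 14.08
tool_pos: [0.4761, -0.0744, 0.1513]
ee_rot: [-2.408, -2.017, 0.001]
force: [-0.0, 0.3, -4.8]
grip_width: 0.0567
finger_force: 60.0
```

```bash
python3 pin.py; python3 -c "
from bar import *
print((robot.get_obs()['tool_pos'][:2]-c)@R)"; mv pics/p1*.png /tmp 2>/dev/null; ls -t /tmp/p1*.png | head -1 | xargs -I{} cp {} pics/pull.png
```

```text
bar [-1.000e-04  1.005e-01] [-0.6  0.7 -5.3]
-0.4 104 0.2; -0.38 247 0.203; -0.36 168 0.201; -0.34 133 0.195; -0.32 519 0.188; -0.3 560 0.202; -0.28 298 0.199; -0.26 330 0.245; -0.24 416 0.26; -0.22 337 0.264; -0.2 227 0.182; -0.18 92 0.177; -0.16 96 0.173; -0.14 84 0.168; -0.12 6 0.154; 0.0 12 0.123; [-0.0518606  -0.22712481]
```

View pics/pull.png

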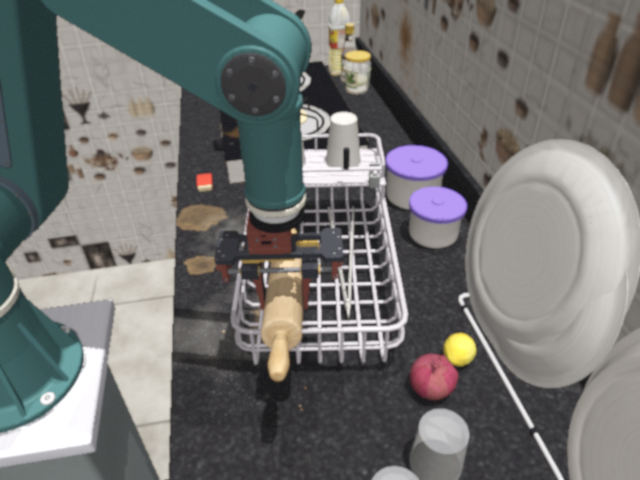

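The pin is out from under the shelf, held slanted with its free end near (278,370). The bar is shut, and the visible cup and the tongs are in place. Lifting straight up.

Emit:
play_rows(
  increments=[
    [[0,0,0.4],0],
    [[0,0,0.6],0],
    [[0,0,0.7],0],
    [[0,0,0.6],0],
    [[0,0,0.3],0],
  ],
)

```text
clock: 14.75
tool_pos: [0.477, -0.0726, 0.2828]
ee_rot: [2.405, 2.02, 0.002]
force: [0.1, -0.2, -4.7]
grip_width: 0.0564
finger_force: 60.0
```

Emit:
play_rows(
  increments=[
    [[0,0,0],0],
    [[0,0,0],0],
    [[0,0,0],0],
    [[0,0,0],0],
  ],
)

```text
clock: 15.25
tool_pos: [0.476, -0.0733, 0.2808]
ee_rot: [-2.405, -2.018, 0.001]
force: [-0.1, -0.5, -4.4]
grip_width: 0.0569
finger_force: 60.0
```

```bash
python3 pin.py; cp pics/p1*.png pics/fin.png
```

```text
bar [0.0107 0.0996] [-0.7  0.  -5.2]
-0.4 139 0.328; -0.38 313 0.332; -0.36 176 0.331; -0.34 138 0.326; -0.32 544 0.317; -0.3 804 0.331; -0.28 278 0.329; -0.26 319 0.374; -0.24 524 0.391; -0.22 338 0.393; -0.2 216 0.313; -0.18 167 0.307; -0.16 172 0.302; -0.14 68 0.298; -0.12 41 0.293; -0.1 107 0.29; -0.08 48 0.283;
```

View pics/fin.png

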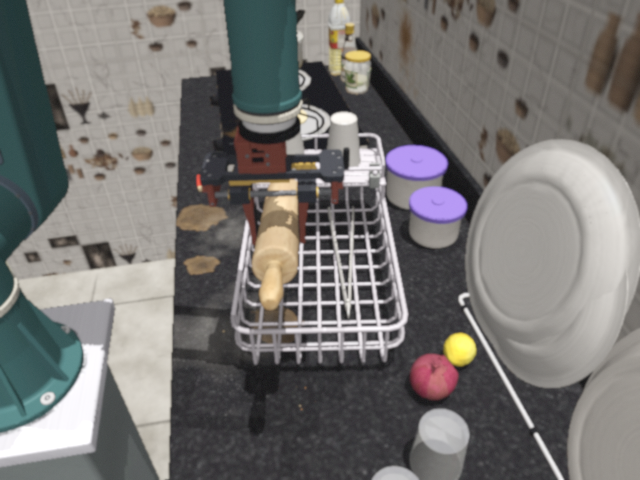

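The pin is held slanted at about 0.21 rad, its low end is about 0.235 m up, and it is clear and still, so I hand the job in.

```bash
python3 -c "
from cell import robot
print(robot.job_done())"
```

```text
the job is handed in; nothing more can be done
None
```

I handed the job in at about 15 s: the guard bar is shut in its catch, and the rolling pin is drawn out and held still at about 0.21 rad of tilt, its low end about 0.235 m up; the cups and tongs looked undisturbed in the last picture, and no verdict came back.

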